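# Knock the lock pin down and hold the sprung dust gate half open

## Robot

A 6-joint arm with a two-finger parallel gripper is mounted at the origin on the work surface. World frame = base frame: x ahead of the robot, y to its left, z up, the work surface at z = 0. Lengths are in m, angles in rad, forces in N, time in s.
With the tool pointing down it reaches from about 0.4 to 0.825 m from the base axis. Payload 7 kg.
Tool frame: the origin (TCP) lies midway between the tips of the shut fingers; the grasp point (between the pads) lies 19 mm behind it; y points along the fingers, z is the direction in which the jaws open and shut, and the axes are right-handed (so a half turn about y gives the same grasp; the last joint's range is limited). The gripper opens to 88 mm and grips with 3 to 60 N. Pads are 19 mm wide; open, the fingers measure 130 mm over their backs; the gripper's body (78 mm by 193 mm) begins 47 mm behind the grasp point.
Start: joints at [1.468, 0.359, 0.012, 0, -1.224, -0.288], TCP at [0.257, 0.624, 0.227] pointing down, gripper open.
Joint ranges: [-3.07, 3.07], [-1.43, 2.12], [-1.02, 1.25], [-3.03, 1.67], [-3.05, -0], [-3.03, 3.03]. Speed limits (rad/s): [2.39, 2.39, 3.01, 3.14, 3.14, 3.14].

## Interface

Orientations are given as [roll, pitch, yaw] about the fixed x, y, z axes, in that order (R = Rz(yaw) Ry(pitch) Rx(roll)).
In Python, from station import arm gives the robot as it stands.
- The arm moves only by the tool move_arm, never from a script. Its argument "deltas" is a list of rows, each an object with "dp": the shift along the tool's x, y, z in mm, a list of three; "rotation": the turn, a rotation vector about the tool's x, y, z in degrees, a list of three. A call has 1 to 5 rows; each row shifts and turns the pose as measured when the row begins, along the tool's axes as they then stand; what a row does not reach is not made up. A row lasts 1/12 s, in which the tool goes at most 41.7 mm and 7.16 degrees, less where a joint would pass 70% of its speed; a pose out of reach is approached as far as the arm can. A call is refused whole if a number of a shift passes 41.7 or a number of a turn 7.16, either way. A call with a gripper value outside its range is refused whole. "jaw" is the closure in counts, from 0 (fully open) to 255 (shut), set as the call begins (left out, the last holds). The fingers move at their own pace and stop on an object; "squeeze" is the grip in N (left out, the last holds). Time passes only in rows, so rows that do not move let the fingers close. It gives the time, the measured TCP pose, the force and the opening at its end, in the units of the state.
- arm.get_state(): the state, without advancing time (a new reading comes with each control period).
- arm.grab_frame(name): name is "scene" or "top" or "wrist"; returns a dict with "pixels" (420x560x3 uint8, red, green, blue), "z_map" (420x560 float32, m along the optical axis (not along the pixel's ray), 0 where there is no reading), "fx", "fy", "cx", "cy" (pixels), "k1" (the pictures are not rectified: a ray, as slopes to the right and down, at radius r is drawn at 1 + k1 r^2 times it, then the intrinsics apply), "cam_to_world" (4x4, takes a point from camera to world coordinates); the wrist camera has in their place "mount" (4x4, takes a point from camera to tool coordinates, whose origin is the TCP and whose axes are the tool frame's). Camera axes: x right, y down, z forward; pixel columns grow to the right and rows downward; lengths in m; the calibration is good to about 2 mm. A picture is of the moment at which its call begins: read the wrist's pose just before it.
- arm.job_done(): hands the job in, once; it reports no verdict.
The state is a dict: "t": time; "q": joint angles; "qd": joint speeds; "joint_efforts": joint torques, N m; "eef_pos": TCP position; "ee_rot": TCP orientation; "force": force on the tool from outside, world axes, zero at the start; "moment": the same for the moment, N m; "width": finger opening in m.
Only numpy, scipy, OpenCV 4.12 (cv2) and the standard library are available. Lean on these libraries where they do the work, as an engineer would, in place of code of your own. Each camera call takes 0.05 s, during which the arm holds its last target.

## Task

Pick up the wooden mallet and knock the lock pin on the dust gate all the way down with it, touching the pin with nothing but the mallet, then stand the mallet back upright on the bench. Then slide the sprung shutter by its upright tab until the mouth is half uncovered (half its travel), and hold it there against its spring: finish while still holding it, and do not let go. Do not drop the mallet, and leave the other things on the bench where they are.

Things in the scene. Friction and masses are not known exactly. Their poses are not given: they have to be found in the camera images.
- gate: dust-extraction gate: grey painted metal housing 130 mm (its x) by 320 mm (its y), 55 mm high, fixed to the bench. Origin: centre of its underside, on the bench; z up. The shutter slides along its y, over the mouth at the -y end; the lock block is at y = +50 mm; beyond, a 28 mm round spring tube (y = 75 to 156 mm, top at 81 mm). A duct elbow, 54 mm high, stands out of the +x side at y = -100 mm
- mouth (a point): centre of the square mouth (70 x 70 mm) in the housing's top, 55 mm above the bench, at x = 0, y = -100 mm of the gate. A steel plate, the shutter, covers it, running between two rails (tops 67 mm above the bench) that carry a scribed line level with the middle of the mouth
- shutter_travel (a joint): shutter travel in m along the gate's +y, off the mouth towards the lock block: 0 shut, 0.070 fully open (stop). At 0.035, half, the plate's trailing edge is at the scribed line, the middle of the mouth. Locked (2 mm of play) until the pin is more than 10.5 mm down. A spring drives it shut: 3.6 N at 0, 9.9 N at 0.035, 16.2 N at 0.070, plus 0.5 N of friction
- shutter: the shutter plate with its upright aluminium tab, the part to pinch or push: 14 mm thick (y, the sliding direction), 44 mm wide (x), 50 mm high. Origin: middle of the tab's foot, 61 mm above the bench; axes as the gate's. When shut it is at x = 0, y = -85 mm of the gate, 103 mm clear of the lock block; it moves with the shutter
- bush_rim (a point): centre of the rim of the round brass bush (28 mm diameter), 90 mm above the bench at x = 0, y = 50 mm of the gate. The bush stands on the lock block, 60 mm (x) by 50 mm (y), top at 85 mm; the lock pin stands up out of it
- pin_depth (a joint): how far the lock pin is driven down, in m: 0 fully up (head 106 mm above the bench), 0.014 all the way down at its stop (head 2 mm above the bush rim); starts at 0 to 0.003. A spring (2 to 4 N) pushes it up, and 8 N of friction in its bush holds it where it is left: driving it takes 10 to 12 N, and it stays down
- pin: steel head of the lock pin, 18 mm in diameter, flat top. Origin: centre of its top face, straight above the bush; moves down with the pin
- mallet: round wooden carver's mallet standing upright on the flat end of its head, about 0.45 kg. Head 70 mm in diameter and 70 mm high, flat striking face underneath; above it a straight round dark handle, 28 mm in diameter, from 70 to 170 mm. Origin: centre of the flat end; z up along the handle. Grip the handle from above, about 140 mm above the origin, and strike with the flat end
- gouge_a: bowl gouge lying flat: dark wooden handle 178 mm, brass ferrule, 14 mm round steel shaft; 330 mm long overall, origin under the ferrule, +x towards the tip; leave alone
- skew: skew chisel lying flat: dark wooden handle, copper ferrule, flat 22 mm wide steel blade; 330 mm long overall, origin under the ferrule, +x towards the tip; leave alone
- gouge_b: spindle gouge lying flat: dark wooden handle, brass ferrule, 11 mm round steel shaft; 330 mm long overall, origin under the ferrule, +x towards the tip; leave alone
- hone: hand hone lying flat: 100 x 32 x 9 mm metal plate with a wooden grip, about 165 mm long along its x; origin under its middle; leave alone
- mug: white mug, 80 mm wide, 90 mm high, with a handle; origin under its centre; leave alone
- wheel: grinding wheel lying flat, 120 mm diameter, 32 mm thick; origin under its centre; leave alone
- jar: closed amber glass jar, 64 mm diameter, 85 mm high; origin under its centre; leave alone
- cork_block: cork sanding block 60 x 100 x 32 mm; origin under its centre; leave alone
Things that resemble listed ones, but are neither listed nor needed, are in the scene too. Of the things shaped like the mallet, the wooden one is meant.

How it is judged:
On the way, in this order (a step that is already met when the one before it is completed fails the run):
1. the lock pin is driven down with the mallet (value of joint pin_depth above 0.0115 m), for 0.1 s.
2. the mallet stands upright on the bench again, released, with the pin still down (height (world z) of mallet below 0.006 m and angle between mallet's own z axis and vertical below 0.1 rad and contact force between the fingers and mallet below 0.2 N and value of joint pin_depth above 0.0115 m), for 0.2 s.
At the end, for the whole second after the job is handed in: The shutter is held still at half travel, 35 mm within 6 mm, the gripper's fingers bearing on the tab with more than 2 N and not the mallet; the pin is down by at least 11.5 mm of 14; the mallet stands upright (within 0.1 rad) on the bench, released and at rest (all of step 2 and value of joint shutter_travel between 0.029 and 0.041 m and contact force between the fingers and shutter above 2 N and contact force between mallet and shutter below 0.2 N and linear speed of mallet below 0.03 m/s); the arm keeps its last pose, push and grip.
It fails at once if the robot touches the lock pin with its fingers or arm (contact force between any of the fingers, the arm and pin above 0.5 N).
It fails at once if the mallet is dropped or thrown (faster than 1.2 m/s) (linear speed of mallet above 1.2 m/s).
It fails at once if another thing on the bench is moved by more than 30 mm (distance of any of gouge_a, skew, gouge_b, hone, mug, wheel, jar, cork_block from where it was at the start of the episode above 0.03 m).
It also fails if it takes over 58 s, if anything falls off the work surface, if the arm or the gripper's body presses on something with over 40 N, if the wrist force passes 120 N, or if a joint passes its speed limit or range.

## Working session

There is one attempt and no reset: what is moved stays moved. The work goes in short steps, Python scripts to look and compute and a tool call to move; the robot and the scene stay as the last step left them, time stands still between calls to the robot, and variables do not carry over. Pictures are saved under pics/ and viewed, and the job is handed in when it is done.

Besides the shell and the picture viewer there is one more tool, called after "Emit:" as a command line: name --argument value ..., lists and objects as JSON in quotes. move_arm: Moves the arm, as the interface text tells. Its arguments: {"type":"object","properties":{"deltas":{"type":"array","items":{"type":"object","properties":{"dp":{"type":"array","items":{"type":"number"}},"rotation":{"type":"array","items":{"type":"number"}}}}},"jaw":{"type":"number"},"squeeze":{"type":"number"}},"required":["deltas"]}

```bash
ls; mkdir -p pics; cat > h.py <<'E'
import numpy as np, cv2
from station import arm
from scipy.spatial.transform import Rotation as R
def save(n,name,crop=None,s=1):
    f=arm.grab_frame(n); p=f['pixels'][:,:,::-1]
    if crop: p=p[crop[1]:crop[3],crop[0]:crop[2]]
    cv2.imwrite('pics/'+name,cv2.resize(p,None,fx=s,fy=s,interpolation=cv2.INTER_CUBIC)); return f
def pose(st): return np.array(st['eef_pos']),R.from_euler('xyz',st['ee_rot'])
def c2w(f,st=None):
    if 'cam_to_world' in f: return np.array(f['cam_to_world'])
    p,r=pose(st); T=np.eye(4);T[:3,:3]=r.as_matrix();T[:3,3]=p
    return T@np.array(f['mount'])
def ray(f,T,u,v):
    K=np.array([[f['fx'],0,f['cx']],[0,f['fy'],f['cy']],[0,0,1.]])
    xy=cv2.undistortPoints(np.array([[[u,v]]],float),K,np.array([f['k1'],0,0,0,0.]))[0,0]
    return T[:3,3],T[:3,:3]@np.array([xy[0],xy[1],1])
def onz(f,T,u,v,z):
    o,d=ray(f,T,u,v); return o+d*(z-o[2])/d[2]
def zpt(f,T,u,v):
    o,d=ray(f,T,u,v); return o+d*f['z_map'][int(round(v)),int(round(u))]
def tri(rs):
    A=np.zeros((3,3));b=np.zeros(3)
    for o,d in rs:
        d=d/np.linalg.norm(d);P=np.eye(3)-np.outer(d,d);A+=P;b+=P@o
    x=np.linalg.solve(A,b); return x,[np.linalg.norm(np.cross(x-o,d/np.linalg.norm(d))) for o,d in rs]
E
python3 - <<'E'
from h import *
import pickle
s=arm.get_state();print(s)
D={}
for n in['scene','top','wrist']:
    f=save(n,n+'0.png',s=1.4);D[n]=f
    print(n,f['fx'],f['fy'],f['cx'],f['cy'],f['k1'],np.round(f.get('cam_to_world',f.get('mount')),4).tolist())
pickle.dump((s,D),open('d0.pkl','wb'))
E
```

```text
pics
{'t': 0.0, 'q': array([ 1.46807682e+00,  3.59405296e-01,  1.10979452e-02, -3.34181146e-04,
       -1.22408547e+00, -2.88134368e-01]), 'qd': array([-1.94201787e-03,  3.51235014e-04, -5.42364882e-04, -1.76911384e-03,
        9.97066570e-05,  9.13804322e-05]), 'joint_efforts': array([ 1.28761814e-03, -5.82714915e+01,  2.93049502e+01,  6.99714258e+00,
        6.76459749e-03, -1.57782697e-04]), 'eef_pos': array([0.25698579, 0.62366583, 0.22563066]), 'ee_rot': array([-1.56917637e+00,  1.52505350e-04,  2.75062510e+00]), 'force': array([-0.03223447, -0.31474617, -0.33551899]), 'moment': array([-0.04603329, -0.03832461, -0.07696971]), 'width': 0.08712022210990006}
scene 414.90285032298874 414.90285032298874 277.223309176394 212.3998981576752 6.605803302004652e-05 [[0.1235, 0.5786, -0.8062, 1.6018], [0.9923, -0.0641, 0.106, -0.1135], [0.0096, -0.8131, -0.5821, 0.8654], [0.0, 0.0, 0.0, 1.0]]
top 466.01426392541487 466.01426392541487 270.60179577268497 209.56869219598272 0.019504762863824625 [[-0.0021, -0.9834, 0.1815, 0.3201], [-1.0, 0.0012, -0.005, 0.0392], [0.0047, -0.1815, -0.9834, 1.2853], [0.0, 0.0, 0.0, 1.0]]
wrist 354.6810646183553 354.6810646183553 282.4747161468026 205.80906884001942 -0.08264836254784008 [[0.0004, 0.9545, 0.2983, -0.0794], [-0.0004, -0.2983, 0.9545, -0.1578], [1.0, -0.0005, 0.0002, 0.0004], [0.0, 0.0, 0.0, 1.0]]
```

View pics/scene0.png

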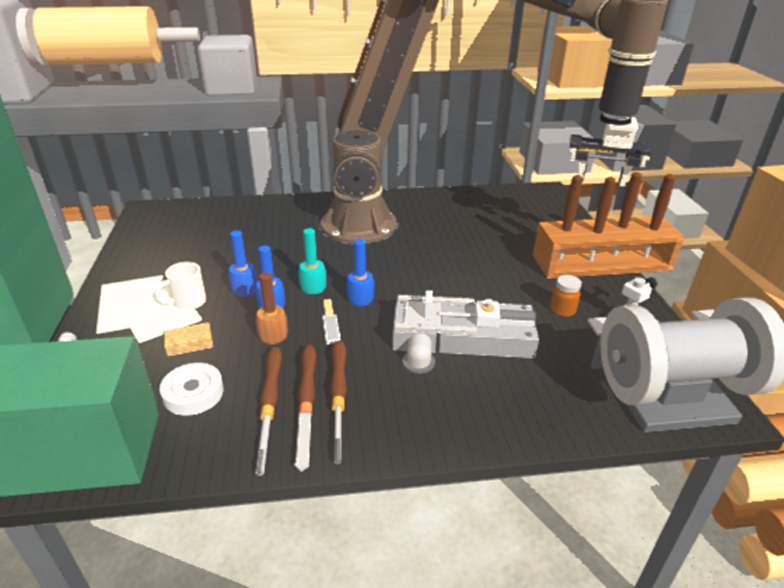

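View pics/top0.png

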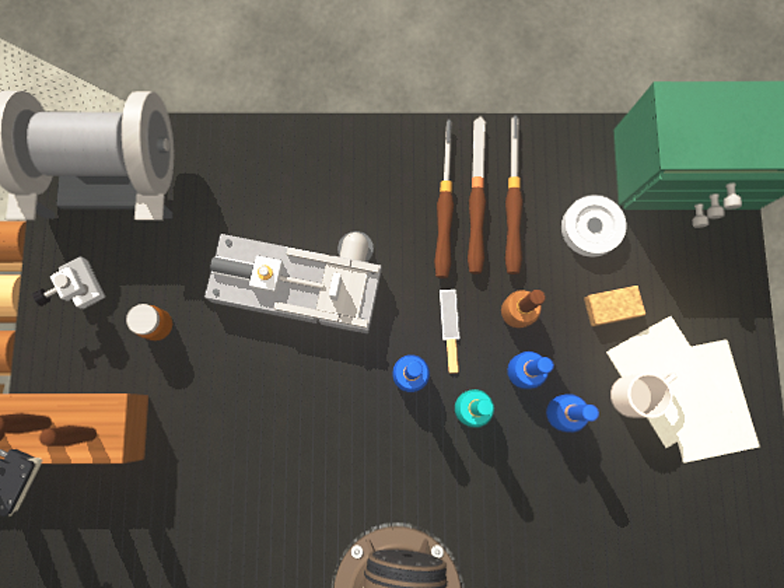

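View pics/wrist0.png

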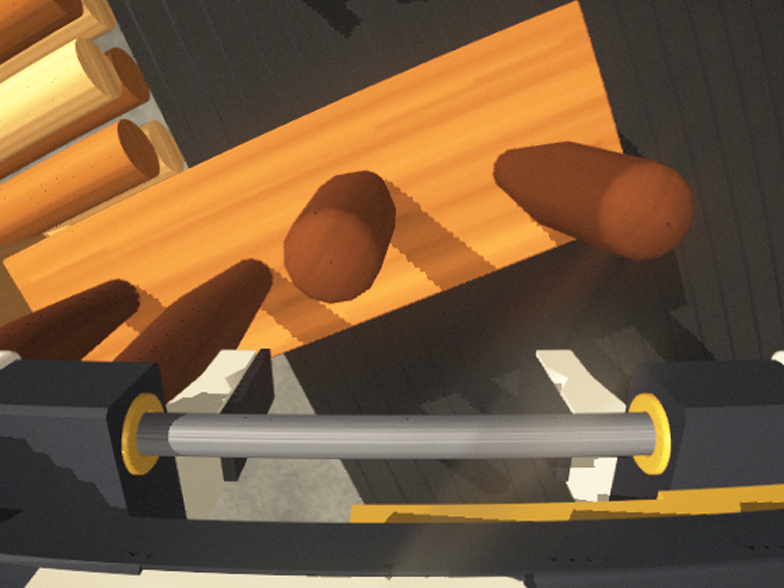

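The candidates, in 1.4x top-view pixels, are:
- Wooden mallet: orange head and dark handle, at (522,308).
- Look-alikes: blue at (410,372), (530,369) and (570,412), and teal at (474,407).

The wooden one at (522,308), seen in the scene view at (270,320), fits the description. I'll check it in an enlarged crop.

```bash
python3 - <<'E'
from h import *
import pickle
s,D=pickle.load(open('d0.pkl','rb'))
t=D['top']['pixels'][:,:,::-1];c=D['scene']['pixels'][:,:,::-1]
a=cv2.resize(t[190:250,340:410],None,fx=5.5,fy=5.5,interpolation=cv2.INTER_CUBIC)
b=cv2.resize(c[185:255,165:225],None,fx=4.7,fy=4.7,interpolation=cv2.INTER_CUBIC)
h=max(a.shape[0],b.shape[0]);z=np.zeros((h,a.shape[1]+b.shape[1],3),np.uint8);z[:a.shape[0],:a.shape[1]]=a;z[:b.shape[0],a.shape[1]:]=b
cv2.imwrite('pics/mal.png',z)
g=cv2.resize(t[155:245,140:280],None,fx=5.6,fy=5.6,interpolation=cv2.INTER_CUBIC);cv2.imwrite('pics/gt.png',g)
g=cv2.resize(c[200:270,275:390],None,fx=6.5,fy=6.5,interpolation=cv2.INTER_CUBIC);cv2.imwrite('pics/gs.png',g)
E
```

```text
(no output)
```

View pics/mal.png

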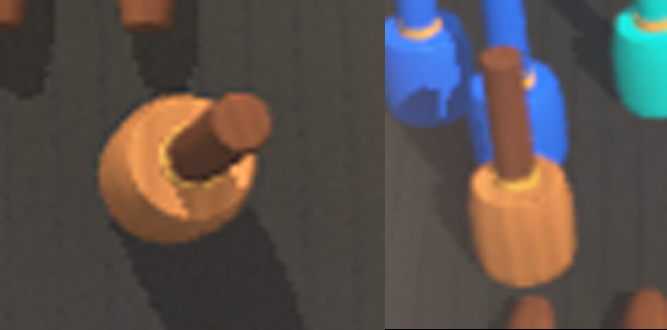

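View pics/gt.png

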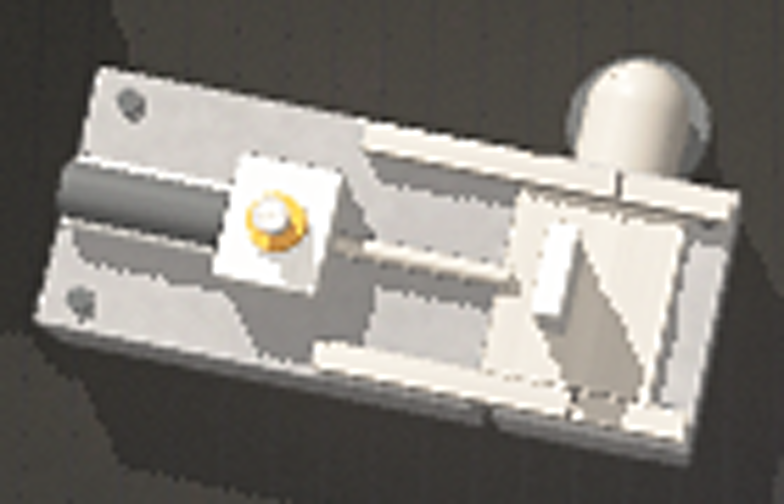

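View pics/gs.png

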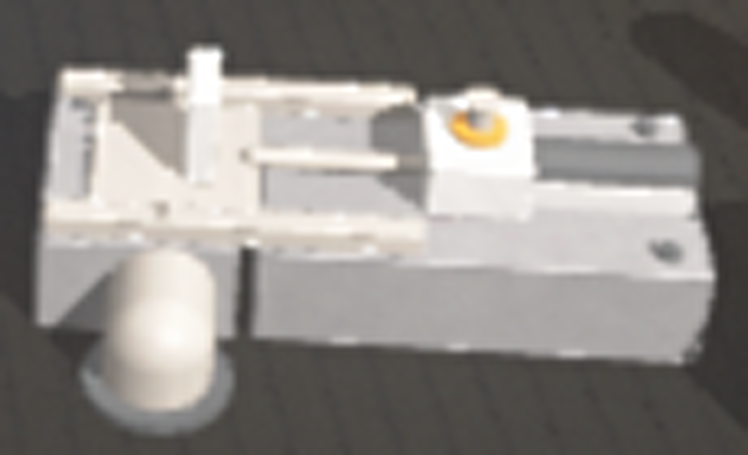

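The crop confirms the wooden mallet: orange head, dark handle, end at (383,212) in top and (189,197) in scene. Next I'll triangulate it and the gate features.

```bash
python3 - <<'E'
from h import *
import pickle
s,D=pickle.load(open('d0.pkl','rb'))
t,c=D['top'],D['scene'];Tt,Tc=c2w(t),c2w(c)
def T(name,a,b):
    x,r=tri([ray(t,Tt,*a),ray(c,Tc,*b)]);print(name,np.round(x,4),np.round(r,4),'top z',np.round(zpt(t,Tt,*a),4),'sc z',np.round(zpt(c,Tc,*b),4));return x
u=lambda a,s,o:((a[0]+.5)/s-.5+o[0],(a[1]+.5)/s-.5+o[1])
gt=lambda x,y:u((x,y),5.6,(140,155));gs=lambda x,y:u((x,y),6.5,(275,200))
m=T('mallet top',u((241,121),5.5,(340,190)),u((115,58),4.7,(165,185)))
p=T('pin',gt(270,215),gs(483,97))
tb=T('tab',gt(563,262),gs(205,55))
for n,a,b in[('cFL',(103,68),(712,275)),('cFR',(742,195),(42,238)),('cNL',(35,322),(683,118)),('cNR',(690,462),(62,72))]: T(n,gt(*a),gs(*b))
for n,a in[('FL',(103,70)),('NL',(37,322))]:print(n,onz(t,Tt,*gt(*a),.055))
# depth cluster of head colour in both views for mallet; white tab top from depth
for n,f,TT in(('top',t,Tt),('scene',c,Tc)):
    hsv=cv2.cvtColor(f['pixels'],cv2.COLOR_RGB2HSV)
    vs,us=np.mgrid[0:420,0:560]
    P=np.array([zpt(f,TT,a,b) for b in range(150,280) for a in range(130,420)])
    k=(np.abs(P[:,:2]-m[:2]).max(1)<.05)&(P[:,2]>.15)
    print(n,'handle top pts',k.sum(),P[k].mean(0).round(4),P[k].min(0).round(4),P[k].max(0).round(4))
    k=(np.abs(P[:,:2]-p[:2]).max(1)<.03)&(P[:,2]>.1);print('pin',k.sum(),P[k].mean(0).round(4),P[k,2].max())
    k=(np.abs(P[:,:2]-tb[:2]).max(1)<.05)&(P[:,2]>.105);print('tab',k.sum(),P[k].mean(0).round(4),P[k].min(0).round(4),P[k].max(0).round(4))
d=p-tb;print('dir',np.linalg.norm(d[:2]),np.degrees(np.arctan2(d[1],d[0])))
E
```

```text
mallet top [ 0.5215 -0.2426  0.1647] [0.0005 0.0005] top z [ 0.5208 -0.2412  0.1685] sc z [ 0.5308 -0.242   0.1708]
pin [0.5822 0.2478 0.1032] [0. 0.] top z [0.5826 0.248  0.1017] sc z [0.5798 0.2486 0.1014]
tab [0.5567 0.113  0.1205] [0.0021 0.0021] top z [0.5581 0.1115 0.1118] sc z [0.5431 0.118  0.1107]
cFL [0.667  0.3409 0.0528] [0.0008 0.0008] top z [0.6657 0.3391 0.0567] sc z [0.6689 0.3408 0.0545]
cFR [0.6033 0.0297 0.0523] [0.0009 0.0009] top z [0.6152 0.0283 0.    ] sc z [0.6031 0.0307 0.052 ]
cNL [0.5416 0.3687 0.0509] [0.0009 0.0009] top z [0.5408 0.3669 0.0543] sc z [ 0.4729  0.401  -0.0018]
cNR [0.473 0.056 0.056] [0.0022 0.0022] top z [0.4796 0.0545 0.0007] sc z [0.3958 0.07   0.0004]
FL [0.66516259 0.33946418 0.055     ]
NL [0.54067891 0.36574371 0.055     ]
top handle top pts 116 [ 0.5192 -0.2388  0.167 ] [ 0.507  -0.2532  0.1502] [ 0.5331 -0.2261  0.1748]
pin 36 [0.582  0.2473 0.1041] 0.10787364118490461
tab 92 [0.555  0.1152 0.1098] [0.5332 0.1068 0.1051] [0.5759 0.1246 0.1164]
scene handle top pts 79 [ 0.5315 -0.2412  0.163 ] [ 0.5152 -0.2555  0.15  ] [ 0.5425 -0.2282  0.1715]
pin 18 [0.5879 0.2465 0.1042] 0.10810990108358043
tab 46 [0.5628 0.1142 0.1092] [0.5398 0.1045 0.1053] [0.5835 0.124  0.112 ]
dir 0.13718996432254518 79.2868972527335
```

```bash
cat > d.py <<'E'
import sys
from h import *
x,y,z=map(float,sys.argv[1:4]);yaw=np.radians(float(sys.argv[4])) if len(sys.argv)>4 else np.radians(168.2)
s=arm.get_state();p,r=pose(s)
g=R.from_euler('xyz',[-np.pi/2,0,yaw])
d=r.inv().apply(np.array([x,y,z])-p)*1000
print('t',s['t'],'p',p.round(4),'F',s['force'].round(1),'w',round(s['width'],4),'q',s['q'].round(2))
print('delta mm',d.round(1),'len',np.linalg.norm(d).round(1),'rot',np.degrees((r.inv()*g).as_rotvec()).round(2))
E
python3 d.py .521 -.241 .28
```

```text
t 0.15 p [0.257  0.6238 0.2259] F [ 0.3 -0.1  0.4] w 0.0877 q [ 1.47  0.36  0.01 -0.   -1.22 -0.29]
delta mm [-573.5  -53.2  699. ] len 905.8 rot [ -0.07 -10.59  -0.  ]
```

Emit:
move_arm --deltas '[{"dp": [0,-30,0],"rotation": [0,0,0]},{"dp": [0,-30,0],"rotation": [0,0,0]}]' --jaw 0

```text
t: 0.32
eef_pos: [0.2558, 0.6205, 0.2789]
ee_rot: [-1.556, 0.002, 2.75]
force: [0.3, 1.7, 0.6]
width: 0.0877
```

```bash
python3 d.py .521 -.241 .28
```

```text
t 0.3167 p [0.2558 0.6205 0.2789] F [0.3 1.7 0.6] w 0.0877 q [ 1.47  0.34  0.1  -0.   -1.35 -0.29]
delta mm [-573.9   10.3  695. ] len 901.4 rot [-8.700e-01 -1.064e+01 -1.000e-02]
```

Emit:
move_arm --deltas '[{"dp": [-24,0,29],"rotation": [0,-5,0]},{"dp": [-26,0,27],"rotation": [0,-5,0]},{"dp": [-28,0,24],"rotation": [0,0,0]},{"dp": [-28,0,24],"rotation": [0,0,0]},{"dp": [-28,0,24],"rotation": [0,0,0]}]'

```text
t: 0.73
eef_pos: [0.3503, 0.4653, 0.2843]
ee_rot: [-1.562, -0.0, 2.942]
force: [1.0, 1.2, 0.3]
width: 0.0873
```

```bash
python3 d.py .521 -.241 .28
```

```text
t 0.7333 p [0.3503 0.4653 0.2843] F [1.  1.2 0.3] w 0.0873 q [ 1.26  0.18 -0.1   0.   -1.3   0.11]
delta mm [-307.2    9.7  658.4] len 726.6 rot [-0.48  0.38  0.02]
```

Emit:
move_arm --deltas '[{"dp": [-17,0,36],"rotation": [0,0,0]},{"dp": [-17,0,36],"rotation": [0,0,0]},{"dp": [-17,0,36],"rotation": [0,0,0]},{"dp": [-17,0,36],"rotation": [0,0,0]},{"dp": [-17,0,36],"rotation": [0,0,0]}]'

```text
t: 1.15
eef_pos: [0.4, 0.2635, 0.284]
ee_rot: [-1.56, -0.001, 2.942]
force: [1.3, 0.4, -0.0]
width: 0.0876
```

Emit:
move_arm --deltas '[{"dp": [-17,0,36],"rotation": [0,0,0]},{"dp": [-17,0,36],"rotation": [0,0,0]},{"dp": [-17,0,36],"rotation": [0,0,0]},{"dp": [-17,0,36],"rotation": [0,0,0]},{"dp": [-17,0,36],"rotation": [0,0,0]}]'

```text
t: 1.57
eef_pos: [0.4465, 0.0606, 0.2865]
ee_rot: [-1.562, 0.0, 2.945]
force: [1.2, 1.5, -0.8]
width: 0.0873
```

```bash
python3 d.py .521 -.241 .28
```

```text
t 1.5667 p [0.4465 0.0606 0.2865] F [ 1.2  1.5 -0.8] w 0.0873 q [ 0.58 -0.06 -0.36  0.01 -1.28  0.79]
delta mm [-131.9    9.   281.2] len 310.8 rot [-0.49  0.54 -0.03]
```

Emit:
move_arm --deltas '[{"dp": [-16,0,34],"rotation": [0,0,0]},{"dp": [-16,0,34],"rotation": [0,0,0]},{"dp": [-16,0,34],"rotation": [0,0,0]},{"dp": [-16,0,34],"rotation": [0,0,0]},{"dp": [-16,0,34],"rotation": [0,0,0]}]'

```text
t: 1.98
eef_pos: [0.4907, -0.132, 0.289]
ee_rot: [-1.564, 0.003, 2.946]
force: [1.4, 1.7, 0.2]
width: 0.0879
```

```bash
python3 d.py .521 -.241 .28; python3 - <<'E'
from h import *
import pickle
s=arm.get_state();f=save('wrist','w1.png',s=1.4);pickle.dump((s,f),open('w1.pkl','wb'))
E
```

```text
t 1.9833 p [ 0.4907 -0.132   0.289 ] F [1.4 1.7 0.2] w 0.0879 q [ 0.13  0.04 -0.25  0.01 -1.28  1.24]
delta mm [-50.8   9.9 100.9] len 113.4 rot [-0.38  0.59 -0.17]
```

View pics/w1.png

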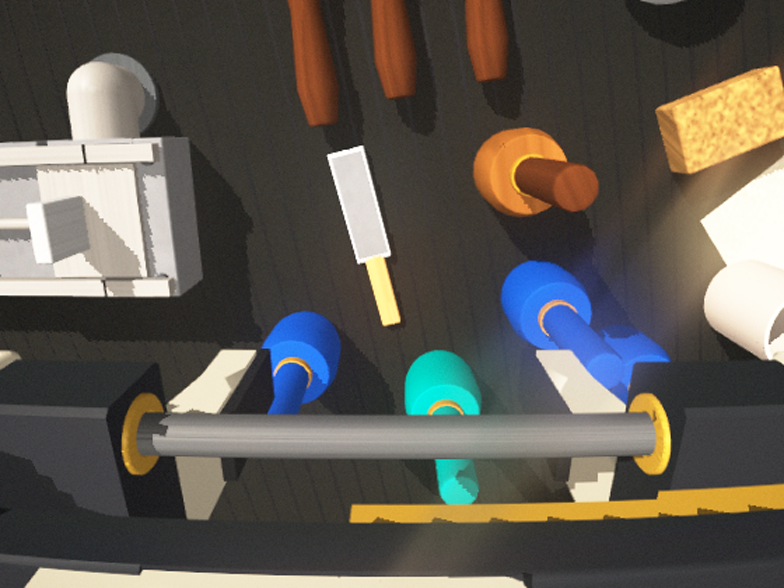

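The wrist view shows the wooden mallet's handle end at (575,188) in 1.4x pixels, with the blue mallet below it at (545,300). Triangulating.

```bash
python3 - <<'E'
from h import *
import pickle
s0,D=pickle.load(open('d0.pkl','rb'));s,f=pickle.load(open('w1.pkl','rb'));T=c2w(f,s)
t=D['top'];c=D['scene']
a=(410.4,134.)
print(onz(f,T,*a,.17),zpt(f,T,*a))
rt=ray(t,c2w(t),383.4,211.6);rc=ray(c,c2w(c),189.1,196.9)
print(tri([ray(f,T,*a),rt]),tri([ray(f,T,*a),rc]),tri([ray(f,T,*a),rt,rc]))
print(onz(t,c2w(t),383.4,211.6,.17),onz(c,c2w(c),189.1,196.9,.17))
E
```

```text
[ 0.52179853 -0.24116256  0.17      ] [ 0.52148162 -0.24180829  0.16811178]
(array([ 0.52119767, -0.24189869,  0.16682167]), [np.float64(0.0003424758386862908), np.float64(0.00034247583868628396)]) (array([ 0.52088089, -0.24304513,  0.16455003]), [np.float64(1.789123108423506e-05), np.float64(1.789123108429497e-05)]) (array([ 0.52124072, -0.24265725,  0.16484769]), [np.float64(0.000384477404565692), np.float64(0.0006317799446556371), np.float64(0.0003595349623589602)])
[ 0.52052607 -0.24075879  0.17      ] [ 0.52927576 -0.24205534  0.17      ]
```

Emit:
move_arm --deltas '[{"dp": [-17,2,34],"rotation": [0,0.3,0]},{"dp": [-17,3,34],"rotation": [0,0.3,0]},{"dp": [-16,3,32],"rotation": [-0.4,0,0]},{"dp": [0,0,0],"rotation": [0,0,0]}]'

```text
t: 2.37
eef_pos: [0.5197, -0.2493, 0.2804]
ee_rot: [-1.569, 0.001, 2.93]
force: [0.3, 0.4, 0.9]
width: 0.0878
```

```bash
python3 d.py .521 -.242 .121
```

```text
t 2.3667 p [ 0.5197 -0.2493  0.2804] F [0.3 0.4 0.9] w 0.0878 q [-0.11  0.17 -0.13  0.   -1.28  1.47]
delta mm [  0.5 159.4  -7.6] len 159.6 rot [-0.08 -0.34 -0.08]
```

Emit:
move_arm --deltas '[{"dp": [0,30,-4],"rotation": [0,0,0]},{"dp": [0,30,-4],"rotation": [0,-0.3,0]},{"dp": [0,30,0],"rotation": [0,0,0]},{"dp": [0,20,0],"rotation": [0,0,0]},{"dp": [0,0,0],"rotation": [0,0,0]}]'

```text
t: 2.78
eef_pos: [0.5216, -0.2458, 0.166]
ee_rot: [-1.569, 0.002, 2.927]
force: [-1.4, 0.1, -0.1]
width: 0.0871
```

```bash
python3 d.py .521 -.242 .121;  python3 - <<'E'
from h import *
import pickle
s=arm.get_state();f=save('wrist','w2.png',s=1.4);pickle.dump((s,f),open('w2.pkl','wb'))
E
```

```text
t 2.7833 p [ 0.5216 -0.2458  0.166 ] F [-1.4  0.1 -0.1] w 0.0871 q [-0.1   0.24 -0.3   0.   -1.03  1.46]
delta mm [ 1.5 45.  -3.7] len 45.2 rot [-0.09 -0.51 -0.14]
```

View pics/w2.png

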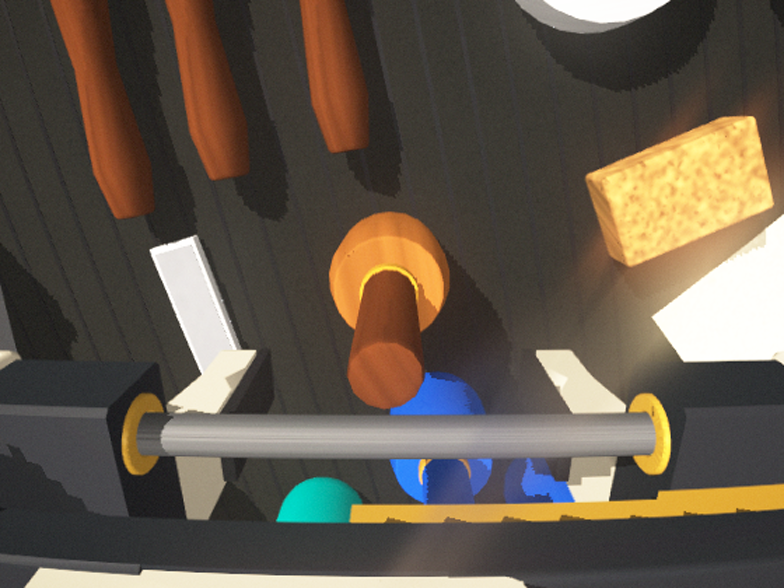

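```bash
python3 - <<'E'
from h import *
import pickle
s,f=pickle.load(open('w2.pkl','rb'));T=c2w(f,s)
print(onz(f,T,386/1.4,375/1.4,.169),zpt(f,T,386/1.4,375/1.4)); print(onz(f,T,389/1.4,283/1.4,.07))
E
```

```text
[ 0.52165758 -0.24259353  0.169     ] [ 0.52151996 -0.242558    0.16872325]
[ 0.52526698 -0.24340315  0.07      ]
```

Handle confirmed at (0.5216, -0.2426). The last 45 mm down, then close.

Emit:
move_arm --deltas '[{"dp": [0,22,-2],"rotation": [0,-0.4,0]},{"dp": [0,20,-1],"rotation": [0,0,0]},{"dp": [0,3,0],"rotation": [0,0,0]},{"dp": [0,0,0],"rotation": [0,0,0]}]'

```text
t: 3.17
eef_pos: [0.527, -0.2441, 0.1282]
ee_rot: [-1.567, 0.012, 2.936]
force: [0.4, 0.2, 0.6]
width: 0.0875
```

```bash
python3 d.py .521 -.2425 .121
```

```text
t 3.1667 p [ 0.527  -0.2441  0.1282] F [0.4 0.2 0.6] w 0.0875 q [-0.09  0.28 -0.34  0.01 -0.93  1.46]
delta mm [ 6.3  7.2 -0.4] len 9.6 rot [-0.21  0.04 -0.66]
```

Emit:
move_arm --deltas '[{"dp": [5.5,4,0],"rotation": [0,0,-0.6]},{"dp": [0,4,0],"rotation": [0,0,0]},{"dp": [0,0,0],"rotation": [0,0,0]}]'

```text
t: 3.42
eef_pos: [0.5236, -0.2434, 0.1242]
ee_rot: [-1.567, 0.006, 2.937]
force: [-0.2, -0.1, 0.5]
width: 0.0876
```

```bash
python3 d.py .5215 -.2425 .121
```

```text
t 3.4167 p [ 0.5236 -0.2434  0.1242] F [-0.2 -0.1  0.5] w 0.0876 q [-0.09  0.28 -0.35  0.01 -0.93  1.46]
delta mm [ 2.2  3.2 -0.4] len 4.0 rot [-0.22  0.09 -0.32]
```

Emit:
move_arm --deltas '[{"dp": [2,3,0],"rotation": [0,0,-0.3]},{"dp": [1,1,0],"rotation": [0,0,0]}]'

```text
t: 3.58
eef_pos: [0.5216, -0.243, 0.1219]
ee_rot: [-1.567, 0.003, 2.937]
force: [0.5, 0.0, -0.6]
width: 0.0878
```

Emit:
move_arm --deltas '[{"dp": [0,0,0],"rotation": [0,0,0]},{"dp": [0,0,0],"rotation": [0,0,0]},{"dp": [0,0,0],"rotation": [0,0,0]},{"dp": [0,0,0],"rotation": [0,0,0]},{"dp": [0,0,0],"rotation": [0,0,0]}]' --jaw 255 --squeeze 45

```text
t: 4.0
eef_pos: [0.5217, -0.2431, 0.1227]
ee_rot: [-1.567, 0.004, 2.937]
force: [-0.4, 0.8, 0.9]
width: 0.0597
```

Emit:
move_arm --deltas '[{"dp": [0,0,0],"rotation": [0,0,0]},{"dp": [0,0,0],"rotation": [0,0,0]},{"dp": [0,0,0],"rotation": [0,0,0]}]'

```text
t: 4.25
eef_pos: [0.5217, -0.2432, 0.1226]
ee_rot: [-1.567, 0.004, 2.937]
force: [0.1, 0.1, 0.2]
width: 0.0397
```

```bash
python3 d.py .5215 -.2425 .121
```

```text
t 4.25 p [ 0.5217 -0.2432  0.1226] F [0.1 0.1 0.2] w 0.0397 q [-0.09  0.28 -0.36  0.01 -0.93  1.46]
delta mm [ 0.3  1.6 -0.6] len 1.8 rot [-0.22  0.1  -0.23]
```

Emit:
move_arm --deltas '[{"dp": [0,0,0],"rotation": [0,0,0]},{"dp": [0,0,0],"rotation": [0,0,0]},{"dp": [0,0,0],"rotation": [0,0,0]},{"dp": [0,0,0],"rotation": [0,0,0]},{"dp": [0,0,0],"rotation": [0,0,0]}]'

```text
t: 4.67
eef_pos: [0.5217, -0.2433, 0.1226]
ee_rot: [-1.567, 0.004, 2.937]
force: [-0.1, -1.0, 0.4]
width: 0.0275
```

```bash
python3 d.py .521 -.242 .25
```

```text
t 4.6667 p [ 0.5217 -0.2433  0.1226] F [-0.1 -1.   0.4] w 0.0275 q [-0.09  0.28 -0.36  0.01 -0.93  1.46]
delta mm [   0.5 -127.5   -0.6] len 127.5 rot [-0.23  0.1  -0.22]
```

Gripped: width 27.5 mm, with TCP 122.6 mm above the flat end. Lifting.

Emit:
move_arm --deltas '[{"dp": [0,-15,0],"rotation": [0,0,0]},{"dp": [0,-30,0],"rotation": [0,0,0]},{"dp": [0,-38,0],"rotation": [0,0,0]},{"dp": [0,-38,0],"rotation": [0,0,0]},{"dp": [0,-30,0],"rotation": [0,0,0]}]'

```text
t: 5.08
eef_pos: [0.5133, -0.2398, 0.2651]
ee_rot: [-1.57, -0.024, 2.934]
force: [0.9, -1.0, -5.4]
width: 0.0274
```

```bash
python3 d.py .5815 .2477 .27
```

```text
t 5.0833 p [ 0.5133 -0.2398  0.2651] F [ 0.9 -1.  -5.4] w 0.0274 q [-0.09  0.17 -0.15 -0.   -1.27  1.46]
delta mm [  33.9   -4.5 -491.1] len 492.3 rot [-0.04 -0.09  1.38]
```

Emit:
move_arm --deltas '[{"dp": [2,-6,-36],"rotation": [0,0,0.7]},{"dp": [2,-6,-38],"rotation": [0,0,0.7]},{"dp": [2,-6,-38],"rotation": [0,0,0]},{"dp": [2,0,-38],"rotation": [0,0,0]},{"dp": [2,0,-38],"rotation": [0,0,0]}]'

```text
t: 5.5
eef_pos: [0.5425, -0.0541, 0.2884]
ee_rot: [-1.571, 0.006, 2.922]
force: [0.6, -0.3, -5.4]
width: 0.0273
```

```bash
python3 d.py .5815 .2477 .27
```

```text
t 5.5 p [ 0.5425 -0.0541  0.2884] F [ 0.6 -0.3 -5.4] w 0.0273 q [ 0.26  0.11 -0.18  0.   -1.28  1.09]
delta mm [  27.9   18.3 -303.1] len 304.9 rot [ 0.01 -0.8  -0.32]
```

Emit:
move_arm --deltas '[{"dp": [4,0,-38],"rotation": [0,-0.4,-0.3]},{"dp": [4,0,-38],"rotation": [0,-0.4,0]},{"dp": [4,0,-38],"rotation": [0,0,0]},{"dp": [4,0,-38],"rotation": [0,0,0]},{"dp": [4,0,-38],"rotation": [0,0,0]}]'

```text
t: 5.92
eef_pos: [0.5578, 0.1455, 0.2841]
ee_rot: [-1.57, -0.009, 2.935]
force: [1.0, -0.9, -4.7]
width: 0.0276
```

```bash
python3 d.py .5815 .2477 .27
```

```text
t 5.9167 p [0.5578 0.1455 0.2841] F [ 1.  -0.9 -4.7] w 0.0276 q [ 0.59  0.17 -0.11 -0.01 -1.3   0.78]
delta mm [  -2.3   14.  -104.9] len 105.9 rot [-0.04 -0.05  0.49]
```

Emit:
move_arm --deltas '[{"dp": [0,0,-36],"rotation": [0,0,0.5]},{"dp": [-1,4,-34],"rotation": [0,0,0]},{"dp": [-1,6,-27],"rotation": [0,0,0]},{"dp": [0,0,0],"rotation": [0,0,0]}]'

```text
t: 6.25
eef_pos: [0.5764, 0.252, 0.268]
ee_rot: [-1.568, -0.007, 2.94]
force: [-0.0, -1.3, -5.3]
width: 0.0274
```

```bash
python3 d.py .5815 .2477 .24; python3 - <<'E'
from h import *
import pickle
s=arm.get_state();f=save('wrist','w3.png',s=1.4);g=save('scene','s3.png',(260,130,420,270),5)
h=save('top','t3.png',(120,140,290,250),4.7)
E
```

```text
t 6.25 p [0.5764 0.252  0.268 ] F [-0.  -1.3 -5.3] w 0.0274 q [ 0.72  0.27 -0.02 -0.   -1.29  0.65]
delta mm [-6.  28.   3.1] len 28.8 rot [-0.15  0.22  0.42]
```

View pics/w3.png

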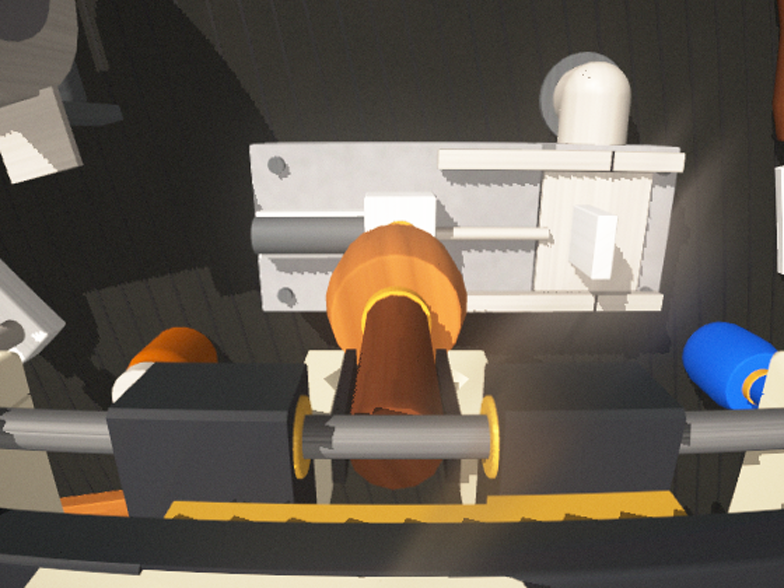

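View pics/s3.png

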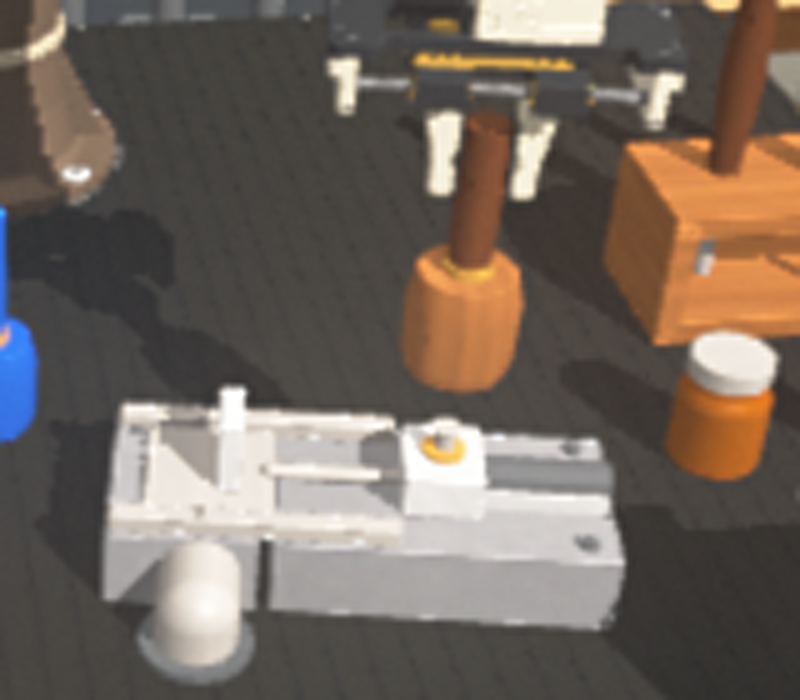

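The mallet hangs upright about 39 mm above the pin, which shows at about (445,430) in the scene crop. Centring and descending.

Emit:
move_arm --deltas '[{"dp": [-6,5,3],"rotation": [0,0,0.4]},{"dp": [-2,10,1],"rotation": [0,0,0]},{"dp": [0,8,0],"rotation": [0,0,0]},{"dp": [0,0,0],"rotation": [0,0,0]}]'

```text
t: 6.73
eef_pos: [0.5832, 0.2374, 0.2451]
ee_rot: [-1.568, 0.001, 2.934]
force: [-1.0, -0.6, -5.5]
width: 0.0269
```

```bash
python3 d.py .5815 .2477 .2146
```

```text
t 6.7333 p [0.5832 0.2374 0.2451] F [-1.  -0.6 -5.5] w 0.0269 q [ 0.7   0.27 -0.07  0.   -1.23  0.66]
delta mm [ 3.8 30.5 -9.9] len 32.3 rot [-0.19 -0.1  -0.06]
```

Emit:
move_arm --deltas '[{"dp": [1,4,-7],"rotation": [0,0,0]},{"dp": [1,4,-2],"rotation": [0,0,0]},{"dp": [0,0,0],"rotation": [0,0,0]}]'

```text
t: 6.98
eef_pos: [0.583, 0.245, 0.2359]
ee_rot: [-1.567, 0.0, 2.931]
force: [0.1, -1.0, -4.9]
width: 0.0273
```

```bash
python3 d.py .5815 .2477 .2146
```

```text
t 6.9833 p [0.583  0.245  0.2359] F [ 0.1 -1.  -4.9] w 0.0273 q [ 0.71  0.28 -0.07  0.   -1.21  0.65]
delta mm [ 2.1 21.3 -2.4] len 21.5 rot [-0.22 -0.28 -0.02]
```

Emit:
move_arm --deltas '[{"dp": [1,5,-2],"rotation": [0,-0.2,0]},{"dp": [0,5,0],"rotation": [0,0,0]},{"dp": [0,5,0],"rotation": [0,0,0]}]'

```text
t: 7.23
eef_pos: [0.5835, 0.2479, 0.2228]
ee_rot: [-1.569, 0.004, 2.936]
force: [-3.7, -1.2, 5.2]
width: 0.0271
```

Emit:
move_arm --deltas '[{"dp": [0,6,0],"rotation": [0,0,0]},{"dp": [0,6,0],"rotation": [0,0,0]}]'

```text
t: 7.4
eef_pos: [0.5844, 0.2478, 0.2142]
ee_rot: [-1.57, 0.008, 2.937]
force: [-5.7, -2.8, 34.8]
width: 0.0271
```

```bash
python3 d.py .5815 .2477 .2146
```

```text
t 7.4 p [0.5844 0.2478 0.2142] F [-5.7 -2.8 34.8] w 0.0271 q [ 0.71  0.3  -0.11  0.01 -1.16  0.65]
delta mm [ 2.8 -0.5  0.7] len 2.9 rot [-0.06  0.1  -0.44]
```

The force jumped to 35 N at the expected height, so the pin is at its stop. I'll hold briefly, then lift and check.

Emit:
move_arm --deltas '[{"dp": [0,2,0],"rotation": [0,0,0]},{"dp": [0,2,0],"rotation": [0,0,0]}]'

```text
t: 7.57
eef_pos: [0.5851, 0.2475, 0.2144]
ee_rot: [-1.571, 0.012, 2.939]
force: [-5.8, -1.4, 9.3]
width: 0.0274
```

Emit:
move_arm --deltas '[{"dp": [0,-8,0],"rotation": [0,0,-0.4]},{"dp": [0,-25,0],"rotation": [0,0,0]},{"dp": [0,-25,0],"rotation": [0,0,0]},{"dp": [0,-10,0],"rotation": [0,0,0]}]'

```text
t: 7.9
eef_pos: [0.5824, 0.2469, 0.2803]
ee_rot: [-1.567, -0.001, 2.94]
force: [1.3, -0.0, -3.3]
width: 0.0275
```

```bash
python3 d.py .5215 -.2425 .285; python3 - <<'E'
from h import *
import pickle
g=save('scene','s4.png',(260,130,420,270),5)
t=save('top','t4.png',(120,140,290,250),4.7)
pickle.dump((g,t),open('d4.pkl','wb'))
E
```

```text
t 7.9 p [0.5824 0.2469 0.2803] F [ 1.3 -0.  -3.3] w 0.0275 q [ 0.71  0.26 -0.    0.   -1.31  0.66]
delta mm [-38.5  -2.7 491.7] len 493.2 rot [-0.24  0.23  0.03]
```

View pics/s4.png

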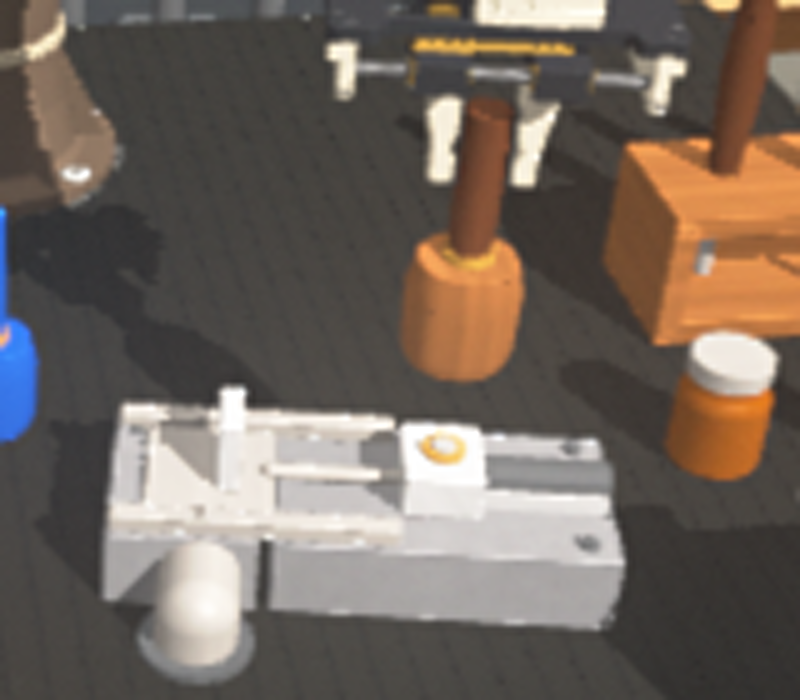

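```bash
python3 - <<'E'
from h import *
import pickle
s,D=pickle.load(open('d0.pkl','rb'));g,t=pickle.load(open('d4.pkl','rb'))
T=c2w(g)
for f in(D['scene'],g):
    P=np.array([zpt(f,T,a,b) for b in range(208,226) for a in range(335,362)])
    k=np.linalg.norm(P[:,:2]-[.582,.248],axis=1)<.012
    print(np.sort(P[k,2])[-14:].round(4))
E
```

```text
[0.1011 0.1027 0.1034 0.1034 0.104  0.1044 0.1045 0.1046 0.1046 0.1048
 0.1059 0.1073 0.1075 0.1081]
[0.0903 0.0906 0.0906 0.0907 0.0907 0.0909 0.091  0.0913 0.0914 0.0916
 0.0919 0.0922 0.0924 0.0926]
```

Emit:
move_arm --deltas '[{"dp": [-3,0,38],"rotation": [0,0,0]},{"dp": [-3,0,39],"rotation": [0,0,0]},{"dp": [-3,0,39],"rotation": [0,0,0]},{"dp": [-3,0,39],"rotation": [0,0,0]},{"dp": [-3,0,39],"rotation": [0,0,0]}]'

```text
t: 8.42
eef_pos: [0.5554, 0.0555, 0.2687]
ee_rot: [-1.566, -0.009, 2.948]
force: [0.7, -0.3, -6.4]
width: 0.0274
```

```bash
python3 d.py .5215 -.2425 .285
```

```text
t 8.4167 p [0.5554 0.0555 0.2687] F [ 0.7 -0.3 -6.4] w 0.0274 q [ 0.45  0.15 -0.17 -0.   -1.26  0.93]
delta mm [-23.8 -15.2 299. ] len 300.4 rot [-0.27  0.73  0.51]
```

The pin head now measures about 0.092, down from about 0.105, so it is at its stop. Returning the mallet to where it stood.

Emit:
move_arm --deltas '[{"dp": [-3,-6,38],"rotation": [0,0.4,0.5]},{"dp": [-3,-6,39],"rotation": [0,0.4,0]},{"dp": [-3,-6,39],"rotation": [0,0,0]},{"dp": [-3,0,39],"rotation": [0,0,0]},{"dp": [-3,0,39],"rotation": [0,0,0]}]'

```text
t: 8.83
eef_pos: [0.524, -0.1454, 0.2784]
ee_rot: [-1.565, -0.01, 2.935]
force: [0.7, -0.6, -3.8]
width: 0.0274
```

```bash
python3 d.py .5215 -.2425 .285
```

```text
t 8.8333 p [ 0.524  -0.1454  0.2784] F [ 0.7 -0.6 -3.8] w 0.0274 q [ 0.09  0.12 -0.19  0.   -1.27  1.27]
delta mm [-17.3  -6.2  95.6] len 97.3 rot [-0.35 -0.02  0.57]
```

Emit:
move_arm --deltas '[{"dp": [-6,0,34],"rotation": [0,0,0.5]},{"dp": [-5,0,32],"rotation": [-0.3,0,0]},{"dp": [-4,0,20],"rotation": [0,0,0]},{"dp": [0,0,0],"rotation": [0,0,0]}]'

```text
t: 9.17
eef_pos: [0.5154, -0.2422, 0.2712]
ee_rot: [-1.57, -0.008, 2.93]
force: [0.1, 1.0, -5.1]
width: 0.027
```

```bash
python3 d.py .5215 -.2425 .1235
```

```text
t 9.1667 p [ 0.5154 -0.2422  0.2712] F [ 0.1  1.  -5.1] w 0.027 q [-0.1   0.16 -0.15 -0.   -1.27  1.45]
delta mm [ -7.3 147.7  -1.1] len 147.9 rot [-0.04 -0.35  0.48]
```

Emit:
move_arm --deltas '[{"dp": [-4,25,0],"rotation": [0,-0.3,0.4]},{"dp": [-3,30,0],"rotation": [0,0,0]},{"dp": [0,30,0],"rotation": [0,0,0]},{"dp": [0,20,0],"rotation": [0,0,0]},{"dp": [0,0,0],"rotation": [0,0,0]}]'

```text
t: 9.58
eef_pos: [0.5184, -0.245, 0.1555]
ee_rot: [-1.572, -0.005, 2.928]
force: [-1.4, 0.7, -6.0]
width: 0.0274
```

```bash
python3 d.py .5215 -.2425 .1235
```

```text
t 9.5833 p [ 0.5184 -0.245   0.1555] F [-1.4  0.7 -6. ] w 0.0274 q [-0.1   0.25 -0.31 -0.   -1.01  1.46]
delta mm [-2.7 32.  -3.1] len 32.3 rot [ 0.07 -0.44  0.29]
```

Emit:
move_arm --deltas '[{"dp": [0,14,-2],"rotation": [0,0,0.3]},{"dp": [0,10,0],"rotation": [0,0,0]},{"dp": [0,0,0],"rotation": [0,0,0]}]'

```text
t: 9.83
eef_pos: [0.5171, -0.2421, 0.1285]
ee_rot: [-1.572, -0.005, 2.929]
force: [-0.0, 0.9, -5.6]
width: 0.0271
```

```bash
python3 d.py .5215 -.2425 .1228
```

```text
t 9.8333 p [ 0.5171 -0.2421  0.1285] F [-0.   0.9 -5.6] w 0.0271 q [-0.1   0.28 -0.35 -0.   -0.95  1.45]
delta mm [-4.4  5.6 -0.6] len 7.2 rot [ 0.04 -0.41  0.26]
```

Emit:
move_arm --deltas '[{"dp": [0,3,0],"rotation": [0,0,0.3]},{"dp": [0,2,0],"rotation": [0,0,0]}]'

```text
t: 10.0
eef_pos: [0.5178, -0.2421, 0.1243]
ee_rot: [-1.571, 0.002, 2.929]
force: [-0.3, 0.4, -5.8]
width: 0.0272
```

Emit:
move_arm --deltas '[{"dp": [0,2,0],"rotation": [0,0,0]},{"dp": [0,0,0],"rotation": [0,0,0]}]'

```text
t: 10.17
eef_pos: [0.5187, -0.2422, 0.1235]
ee_rot: [-1.571, 0.004, 2.93]
force: [0.7, -0.3, -6.3]
width: 0.0273
```

```bash
python3 d.py .5215 -.2425 .1228
```

```text
t 10.1667 p [ 0.5187 -0.2422  0.1235] F [ 0.7 -0.3 -6.3] w 0.0273 q [-0.1   0.28 -0.36  0.   -0.93  1.45]
delta mm [-2.8  0.8 -0.3] len 2.9 rot [ 0.02 -0.34 -0.25]
```

Emit:
move_arm --deltas '[{"dp": [0,2,0],"rotation": [0,0,-0.2]},{"dp": [0,0,0],"rotation": [0,0,0]}]'

```text
t: 10.33
eef_pos: [0.5201, -0.2426, 0.1235]
ee_rot: [-1.571, 0.004, 2.93]
force: [0.7, -0.1, -5.7]
width: 0.0273
```

Emit:
move_arm --deltas '[{"dp": [0,1.5,0],"rotation": [0,0,0]},{"dp": [0,0,0],"rotation": [0,0,0]}]'

```text
t: 10.5
eef_pos: [0.5208, -0.2428, 0.123]
ee_rot: [-1.571, 0.006, 2.931]
force: [-0.2, -0.2, -5.5]
width: 0.0275
```

Emit:
move_arm --deltas '[{"dp": [0,2.5,0],"rotation": [0,0,-0.3]},{"dp": [0,1,0],"rotation": [0,0,0]}]'

```text
t: 10.67
eef_pos: [0.5227, -0.2435, 0.1229]
ee_rot: [-1.57, 0.005, 2.932]
force: [1.3, -0.8, -4.8]
width: 0.0273
```

Emit:
move_arm --deltas '[{"dp": [0,2,0],"rotation": [0,0,-0.3]},{"dp": [0,0,0],"rotation": [0,0,0]}]'

```text
t: 10.83
eef_pos: [0.524, -0.2441, 0.1233]
ee_rot: [-1.569, 0.003, 2.933]
force: [-0.2, 0.4, -4.7]
width: 0.0272
```

Emit:
move_arm --deltas '[{"dp": [2,3.5,0],"rotation": [0,0,0]},{"dp": [0,0,0],"rotation": [0,0,0]}]'

```text
t: 11.0
eef_pos: [0.5247, -0.2446, 0.1234]
ee_rot: [-1.568, 0.01, 2.934]
force: [-0.1, -0.6, -4.7]
width: 0.0277
```

```bash
python3 d.py .5215 -.2425 .1228; python3 - <<'E'
from h import *
save('scene','s5.png',(150,130,310,270),5)
E
```

```text
t 11.0 p [ 0.5247 -0.2446  0.1234] F [-0.1 -0.6 -4.7] w 0.0277 q [-0.1   0.28 -0.35  0.01 -0.92  1.46]
delta mm [ 3.6  0.5 -1.4] len 3.9 rot [-0.18 -0.08 -0.55]
```

View pics/s5.png

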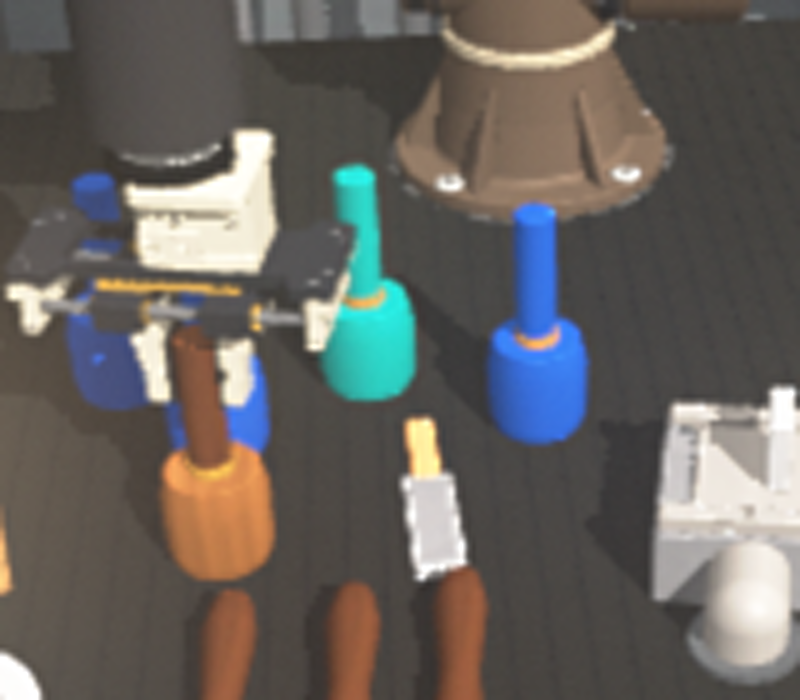

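Emit:
move_arm --deltas '[{"dp": [3,3,0],"rotation": [0,0,-0.5]},{"dp": [1,3,0],"rotation": [0,0,0]},{"dp": [0,3,0],"rotation": [0,0,0]}]'

```text
t: 11.3
eef_pos: [0.5263, -0.2454, 0.1227]
ee_rot: [-1.565, 0.013, 2.938]
force: [-7.5, 7.2, 25.6]
width: 0.0273
```

```bash
python3 d.py .5215 -.2425 .1228
```

```text
t 11.3 p [ 0.5263 -0.2454  0.1227] F [-7.5  7.2 25.6] w 0.0273 q [-0.09  0.29 -0.35  0.01 -0.92  1.46]
delta mm [ 5.3 -0.2 -1.9] len 5.6 rot [-0.32  0.13 -0.77]
```

The mallet is on the bench: 25 N of contact at the standing height. I'll relax the push, then release.

Emit:
move_arm --deltas '[{"dp": [0,0,0],"rotation": [0,0,0]},{"dp": [0,0,0],"rotation": [0,0,0]}]'

```text
t: 11.47
eef_pos: [0.5262, -0.2451, 0.1232]
ee_rot: [-1.566, 0.014, 2.938]
force: [0.1, 0.5, -4.7]
width: 0.0272
```

Emit:
move_arm --deltas '[{"dp": [0,0,0],"rotation": [0,0,0]},{"dp": [0,0,0],"rotation": [0,0,0]},{"dp": [0,0,0],"rotation": [0,0,0]},{"dp": [0,0,0],"rotation": [0,0,0]},{"dp": [0,0,0],"rotation": [0,0,0]}]' --jaw 0

```text
t: 11.88
eef_pos: [0.5261, -0.2455, 0.1215]
ee_rot: [-1.565, 0.012, 2.938]
force: [-0.4, -0.4, 0.1]
width: 0.055
```

Emit:
move_arm --deltas '[{"dp": [0,0,0],"rotation": [0,0,0]},{"dp": [0,0,0],"rotation": [0,0,0]},{"dp": [0,0,0],"rotation": [0,0,0]},{"dp": [0,0,0],"rotation": [0,0,0]}]'

```text
t: 12.22
eef_pos: [0.5263, -0.2457, 0.1213]
ee_rot: [-1.565, 0.012, 2.938]
force: [-0.1, 0.6, -0.2]
width: 0.082
```

```bash
python3 d.py .5215 -.2425 .1228; python3 - <<'E'
from h import *
save('wrist','w6.png',s=1.4)
E
```

```text
t 12.2167 p [ 0.5263 -0.2457  0.1213] F [-0.1  0.6 -0.2] w 0.082 q [-0.1   0.29 -0.35  0.01 -0.92  1.46]
delta mm [ 5.3 -1.6 -2.1] len 5.9 rot [-0.34  0.12 -0.7 ]
```

View pics/w6.png

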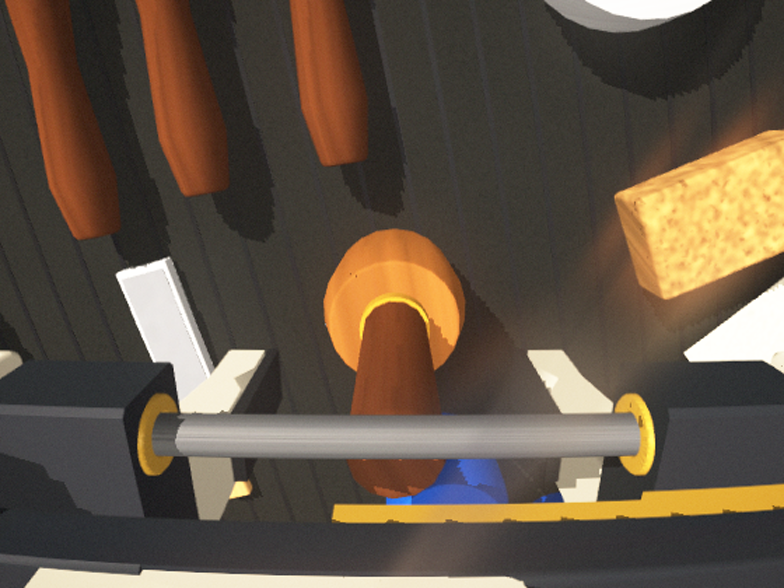

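The mallet stands upright between the open fingers, its handle at (395,400). Rising straight up.

Emit:
move_arm --deltas '[{"dp": [0,-15,0],"rotation": [0,0,0]},{"dp": [0,-25,0],"rotation": [0,0,0]},{"dp": [0,-35,0],"rotation": [0,0,0]},{"dp": [0,-38,0],"rotation": [0,0,0]},{"dp": [0,-30,0],"rotation": [0,0,0]}]'

```text
t: 12.68
eef_pos: [0.5201, -0.2434, 0.2609]
ee_rot: [-1.565, -0.005, 2.937]
force: [0.7, -0.1, 0.6]
width: 0.0879
```

```bash
python3 d.py .554 .1158 .23; python3 - <<'E'
from h import *
save('scene','s7.png',(150,130,310,270),5)
E
```

```text
t 12.6833 p [ 0.5201 -0.2434  0.2609] F [ 0.7 -0.1  0.6] w 0.0879 q [-0.09  0.17 -0.16  0.01 -1.24  1.46]
delta mm [  39.8   29.1 -358.8] len 362.2 rot [-0.33  0.05  0.27]
```

View pics/s7.png

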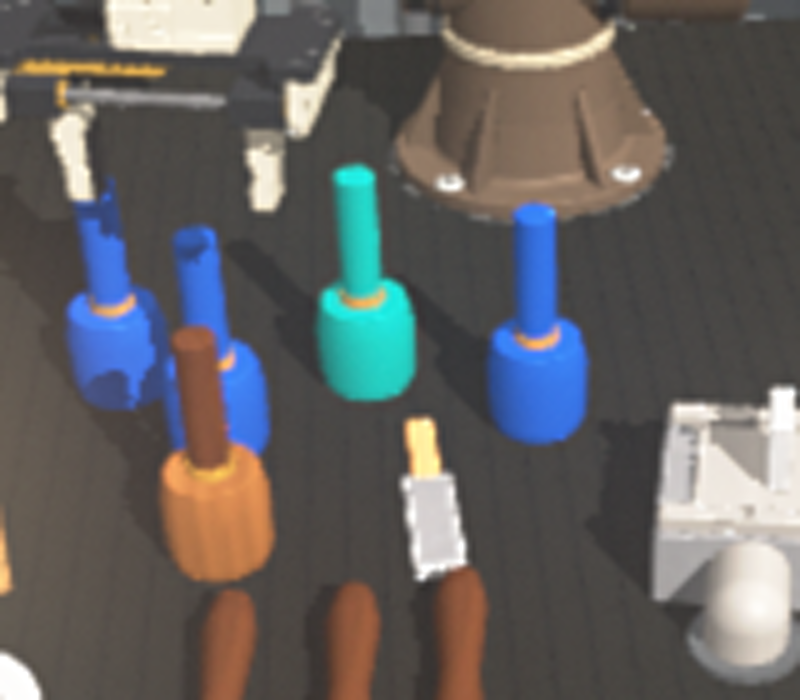

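The mallet stands alone and upright, base at (218,578) in the crop. Moving to the tab.

Emit:
move_arm --deltas '[{"dp": [3,0,-38],"rotation": [0,0,0]},{"dp": [3,0,-38],"rotation": [0,0,0]},{"dp": [4,0,-38],"rotation": [0,0,0]},{"dp": [5,0,-38],"rotation": [0,0,0]},{"dp": [5,0,-38],"rotation": [0,0,0]}]'

```text
t: 13.15
eef_pos: [0.5438, -0.0551, 0.2716]
ee_rot: [-1.565, 0.014, 2.926]
force: [-0.1, 0.1, -0.6]
width: 0.0874
```

Emit:
move_arm --deltas '[{"dp": [5,4,-38],"rotation": [0,0,0]},{"dp": [5,4,-38],"rotation": [0,0,0]},{"dp": [5,4,-34],"rotation": [0,0,0]},{"dp": [4,4,-28],"rotation": [0,0,0]},{"dp": [0,0,0],"rotation": [0,0,0]}]'

```text
t: 13.57
eef_pos: [0.5548, 0.0962, 0.2552]
ee_rot: [-1.568, 0.018, 2.93]
force: [0.6, -0.6, -0.2]
width: 0.0878
```

```bash
python3 d.py .554 .1158 .2; python3 - <<'E'
from h import *
import pickle
s=arm.get_state();f=save('wrist','w8.png',s=1.4);pickle.dump((s,f),open('w8.pkl','wb'))
E
```

```text
t 13.5667 p [0.5548 0.0962 0.2552] F [ 0.6 -0.6 -0.2] w 0.0878 q [ 0.53  0.15 -0.21  0.02 -1.2   0.82]
delta mm [  5.9  55.  -19.2] len 58.6 rot [-0.18 -0.34 -1.03]
```

View pics/w8.png

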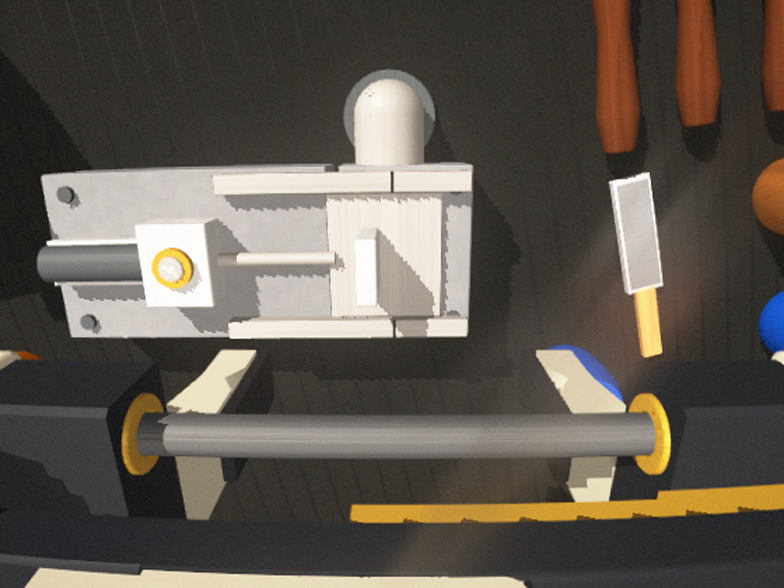

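```bash
python3 - <<'E'
from h import *
import pickle
s,f=pickle.load(open('w8.pkl','rb'))
cv2.imwrite('pics/w8c.png',cv2.resize(f['pixels'][130:250,220:350,::-1],None,fx=6,fy=5,interpolation=cv2.INTER_CUBIC)[:600])
T=c2w(f,s)
P=np.array([zpt(f,T,a,b) for b in range(150,235) for a in range(235,290)])
k=(P[:,2]>.104);print(k.sum(),P[k].mean(0),P[k].min(0),P[k].max(0))
yd=np.array([np.cos(np.radians(78.2)),np.sin(np.radians(78.2)),0]);xd=np.array([yd[1],-yd[0],0])
for z in (.09,.1,.104,.108):
    k=P[:,2]>z;q=P[k];a=q@yd;b=q@xd;print(z,k.sum(),'y',a.min(),a.max(),'x',b.min(),b.max())
E
```

```text
784 [0.55820586 0.11372841 0.11495925] [0.53362126 0.08056578 0.10401369] [0.62966125 0.12482796 0.41444825]
0.09 849 y 0.20762645145010927 0.23300631060903992 x 0.4989244843749247 0.5998794795279613
0.1 805 y 0.20762645145010927 0.23300631060903992 x 0.4989244843749247 0.5998794795279613
0.104 784 y 0.20762645145010927 0.23300631060903992 x 0.4989244843749247 0.5998794795279613
0.108 762 y 0.20762645145010927 0.23300631060903992 x 0.4989244843749247 0.5998794795279613
```

View pics/w8c.png

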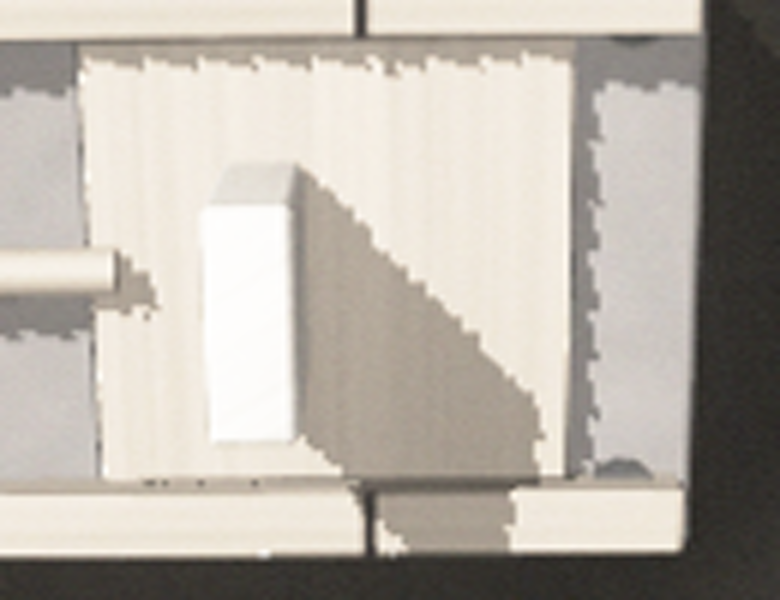

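```bash
python3 - <<'E'
from h import *
import pickle
s,f=pickle.load(open('w8.pkl','rb'));T=c2w(f,s)
s0,D=pickle.load(open('d0.pkl','rb'));t=D['top']
px=lambda x,y:(220+(x+.5)/6-.5,130+(y+.5)/5-.5)
for n,a,z in [('tabc',(250,322),.111),('c1',(204,205),.111),('c2',(291,205),.111),('c3',(209,441),.111),('c4',(296,439),.111),('lineU',(360,15),.067),('lineL',(369,518),.067),('edgeU',(573,200),.061),('edgeL',(568,400),.061)]:
    print(n,onz(f,T,*px(*a),z).round(4))
u=lambda a,s,o:((a[0]+.5)/s-.5+o[0],(a[1]+.5)/s-.5+o[1])
a=ray(t,c2w(t),*u((563,268),5.6,(140,155)));print(tri([ray(f,T,*px(250,322)),a]))
E
python3 d.py .5546 .1155 .2
```

```text
tabc [0.5571 0.1143 0.111 ]
c1 [0.579 0.116 0.111]
c2 [0.5763 0.1037 0.111 ]
c3 [0.5369 0.1253 0.111 ]
c4 [0.5345 0.1125 0.111 ]
lineU [0.6025 0.088  0.067 ]
lineL [0.5011 0.1085 0.067 ]
edgeU [0.5585 0.0609 0.061 ]
edgeL [0.5171 0.0696 0.061 ]
(array([0.55627959, 0.113137  , 0.10797687]), [np.float64(0.0014740965897872627), np.float64(0.0014740965897872466)])
t 13.6167 p [0.5546 0.0948 0.2555] F [-0.  -0.9  0.8] w 0.0877 q [ 0.53  0.15 -0.21  0.02 -1.2   0.83]
delta mm [  5.3  55.4 -20.4] len 59.2 rot [-0.21 -0.33 -1.03]
```

```bash
python3 - <<'E'
from h import *
import pickle
s,f=pickle.load(open('w8.pkl','rb'));T=c2w(f,s)
for u in (165,180,195,210,225,235):
    q=[zpt(f,T,u,v) for v in range(178,194)];print(u,[round(x[2],3) for x in q])
E
```

```text
165 [np.float64(0.055), np.float64(0.053), np.float64(0.056), np.float64(0.064), np.float64(0.067), np.float64(0.066), np.float64(0.068), np.float64(0.067), np.float64(0.067), np.float64(0.067), np.float64(0.066), np.float64(0.065), np.float64(0.055), np.float64(0.054), np.float64(0.054), np.float64(0.055)]
180 [np.float64(0.055), np.float64(0.055), np.float64(0.054), np.float64(0.066), np.float64(0.066), np.float64(0.066), np.float64(0.066), np.float64(0.067), np.float64(0.068), np.float64(0.066), np.float64(0.067), np.float64(0.066), np.float64(0.054), np.float64(0.054), np.float64(0.054), np.float64(0.056)]
195 [np.float64(0.054), np.float64(0.055), np.float64(0.064), np.float64(0.066), np.float64(0.067), np.float64(0.067), np.float64(0.066), np.float64(0.068), np.float64(0.068), np.float64(0.068), np.float64(0.065), np.float64(0.053), np.float64(0.056), np.float64(0.055), np.float64(0.054), np.float64(0.056)]
210 [np.float64(0.055), np.float64(0.064), np.float64(0.066), np.float64(0.067), np.float64(0.065), np.float64(0.067), np.float64(0.068), np.float64(0.069), np.float64(0.067), np.float64(0.067), np.float64(0.066), np.float64(0.055), np.float64(0.054), np.float64(0.055), np.float64(0.414), np.float64(0.055)]
225 [np.float64(0.055), np.float64(0.063), np.float64(0.066), np.float64(0.066), np.float64(0.067), np.float64(0.068), np.float64(0.068), np.float64(0.068), np.float64(0.069), np.float64(0.066), np.float64(0.067), np.float64(0.054), np.float64(0.054), np.float64(0.054), np.float64(0.053), np.float64(0.056)]
235 [np.float64(0.061), np.float64(0.063), np.float64(0.066), np.float64(0.068), np.float64(0.068), np.float64(0.068), np.float64(0.066), np.float64(0.067), np.float64(0.067), np.float64(0.066), np.float64(0.066), np.float64(0.061), np.float64(0.06), np.float64(0.061), np.float64(0.057), np.float64(0.053)]
```

Emit:
move_arm --deltas '[{"dp": [0,20,-12],"rotation": [0,-0.3,-1.0]},{"dp": [2,20,-8],"rotation": [0,0,0]},{"dp": [1,10,0],"rotation": [0,0,0]},{"dp": [0,0,0],"rotation": [0,0,0]}]'

```text
t: 13.95
eef_pos: [0.5567, 0.1148, 0.2055]
ee_rot: [-1.569, 0.003, 2.937]
force: [0.1, -0.4, 0.1]
width: 0.0878
```

```bash
python3 d.py .5562 .1143 .13 168
```

```text
t 13.95 p [0.5567 0.1148 0.2055] F [ 0.1 -0.4  0.1] w 0.0878 q [ 0.55  0.2  -0.26  0.   -1.11  0.81]
delta mm [ 0.6 75.5  0.4] len 75.5 rot [-0.12  0.27 -0.16]
```

Emit:
move_arm --deltas '[{"dp": [0,30,0],"rotation": [0,0,0]},{"dp": [0,30,0],"rotation": [0,0,0]},{"dp": [0,20,0],"rotation": [0,0,0]},{"dp": [0,15,0],"rotation": [0,0,0]},{"dp": [0,0,0],"rotation": [0,0,0]}]'

```text
t: 14.37
eef_pos: [0.5597, 0.1103, 0.1126]
ee_rot: [-1.571, 0.009, 2.934]
force: [-0.1, -0.2, -1.1]
width: 0.0875
```

```bash
python3 d.py .5562 .1143 .082 168
```

```text
t 14.3667 p [0.5597 0.1103 0.1126] F [-0.1 -0.2 -1.1] w 0.0875 q [ 0.54  0.28 -0.38  0.01 -0.9   0.82]
delta mm [ 4.5 30.5 -3.1] len 31.0 rot [ 0.04  0.13 -0.54]
```

Emit:
move_arm --deltas '[{"dp": [3,12,-3],"rotation": [0,0,-0.5]},{"dp": [2,10,0],"rotation": [0,0,0]},{"dp": [1,6,0],"rotation": [0,0,0]},{"dp": [0,0,0],"rotation": [0,0,0]}]'

```text
t: 14.7
eef_pos: [0.5563, 0.1133, 0.0864]
ee_rot: [-1.573, 0.004, 2.933]
force: [0.0, -0.3, 0.1]
width: 0.0875
```

```bash
python3 d.py .5562 .1143 .082 168;python3 - <<'E'
from h import *
save('wrist','w9.png',s=1.4)
E
```

```text
t 14.7 p [0.5563 0.1133 0.0864] F [ 0.  -0.3  0.1] w 0.0875 q [ 0.55  0.31 -0.41  0.   -0.84  0.82]
delta mm [ 0.3  4.4 -1. ] len 4.5 rot [ 0.15  0.03 -0.21]
```

View pics/w9.png

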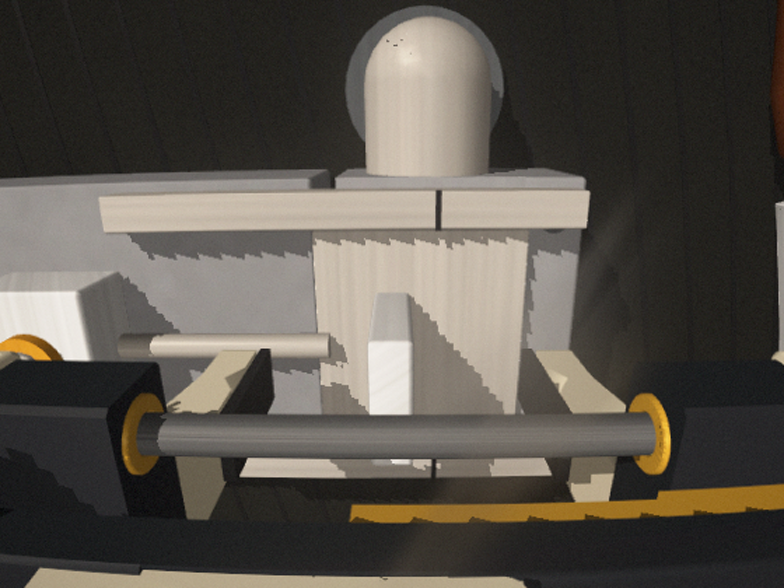

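The tab sits centred between the fingers at (391,400). A few mm more down, then close.

Emit:
move_arm --deltas '[{"dp": [0,4,-1],"rotation": [0,0,0]},{"dp": [0,0,0],"rotation": [0,0,0]},{"dp": [0,0,0],"rotation": [0,0,0]},{"dp": [0,0,0],"rotation": [0,0,0]},{"dp": [0,0,0],"rotation": [0,0,0]}]' --jaw 255 --squeeze 40

```text
t: 15.17
eef_pos: [0.5585, 0.1153, 0.0852]
ee_rot: [-1.576, 0.008, 2.934]
force: [-0.2, 0.6, 0.2]
width: 0.0594
```

Emit:
move_arm --deltas '[{"dp": [0,0,0],"rotation": [0,0,0]},{"dp": [0,0,0],"rotation": [0,0,0]},{"dp": [0,0,0],"rotation": [0,0,0]},{"dp": [0,0,0],"rotation": [0,0,0]},{"dp": [0,0,0],"rotation": [0,0,0]}]'

```text
t: 15.58
eef_pos: [0.5588, 0.1155, 0.0859]
ee_rot: [-1.577, 0.009, 2.934]
force: [0.7, 0.4, 0.2]
width: 0.0261
```

Emit:
move_arm --deltas '[{"dp": [0,0,0],"rotation": [0,0,0]},{"dp": [0,0,0],"rotation": [0,0,0]},{"dp": [0,0,0],"rotation": [0,0,0]},{"dp": [0,0,0],"rotation": [0,0,0]},{"dp": [0,0,0],"rotation": [0,0,0]}]'

```text
t: 16.0
eef_pos: [0.5586, 0.1143, 0.0859]
ee_rot: [-1.574, 0.008, 2.935]
force: [0.4, 0.2, 0.9]
width: 0.0139
```

```bash
python3 d.py .5562 .1143 .082 168
```

```text
t 16.0 p [0.5586 0.1143 0.0859] F [0.4 0.2 0.9] w 0.0139 q [ 0.55  0.31 -0.41  0.   -0.84  0.81]
delta mm [2.3 3.8 0.5] len 4.5 rot [ 0.21  0.16 -0.47]
```

Pinched, width 13.9 mm. Sliding the shutter 35 mm.

Emit:
move_arm --deltas '[{"dp": [0,0,-8],"rotation": [0,0,0]},{"dp": [0,0,-9],"rotation": [0,0,0]},{"dp": [0,0,-9],"rotation": [0,0,0]}]'

```text
t: 16.25
eef_pos: [0.5629, 0.1362, 0.0858]
ee_rot: [-1.569, 0.007, 2.934]
force: [1.0, -9.8, 2.2]
width: 0.0136
```

```bash
python3 d.py .5658 .1486 .0859 168.2
```

```text
t 16.25 p [0.5629 0.1362 0.0858] F [ 1.  -9.8  2.2] w 0.0136 q [ 0.58  0.33 -0.39  0.01 -0.85  0.78]
delta mm [ -0.2  -0.1 -12.7] len 12.7 rot [-0.09 -0.11 -0.38]
```

Emit:
move_arm --deltas '[{"dp": [0,0,-8],"rotation": [0,0,0]},{"dp": [0,0,-7],"rotation": [0,0,0]},{"dp": [0,0,0],"rotation": [0,0,0]}]'

```text
t: 16.5
eef_pos: [0.5652, 0.1475, 0.0858]
ee_rot: [-1.561, 0.005, 2.934]
force: [0.7, -9.4, 2.3]
width: 0.0138
```

```bash
python3 d.py .5658 .1486 .0859 168.2
```

```text
t 16.5 p [0.5652 0.1475 0.0858] F [ 0.7 -9.4  2.3] w 0.0138 q [ 0.6   0.34 -0.38  0.01 -0.86  0.76]
delta mm [-0.3 -0.1 -1.2] len 1.3 rot [-0.54 -0.1  -0.26]
```

Emit:
move_arm --deltas '[{"dp": [0,0,-3],"rotation": [0,0,0]}]'

```text
t: 16.58
eef_pos: [0.5654, 0.1487, 0.0858]
ee_rot: [-1.559, 0.004, 2.934]
force: [0.3, -11.5, 2.7]
width: 0.0138
```

```bash
python3 d.py .5658 .1486 .0859 168.2; python3 - <<'E'
from h import *
import pickle
s=arm.get_state();f=save('wrist','w10.png',s=1.4);g=save('scene','s10.png',(265,190,395,270),6);t=save('top','t10.png',(140,150,280,245),5.6);pickle.dump((s,f,g,t),open('d10.pkl','wb'))
for i in range(6): arm.grab_frame('top')
E
python3 d.py .5658 .1486 .0859 168.2
```

```text
t 16.5833 p [0.5654 0.1487 0.0858] F [  0.3 -11.5   2.7] w 0.0138 q [ 0.6   0.34 -0.37  0.01 -0.86  0.75]
delta mm [-0.4 -0.1  0. ] len 0.4 rot [-0.69 -0.11 -0.22]
t 17.0333 p [0.5655 0.1487 0.0858] F [ 0.5 -8.6  1.9] w 0.014 q [ 0.6   0.34 -0.37  0.01 -0.86  0.75]
delta mm [-0.3 -0.1  0.1] len 0.4 rot [-0.66 -0.13 -0.23]
```

View pics/w10.png

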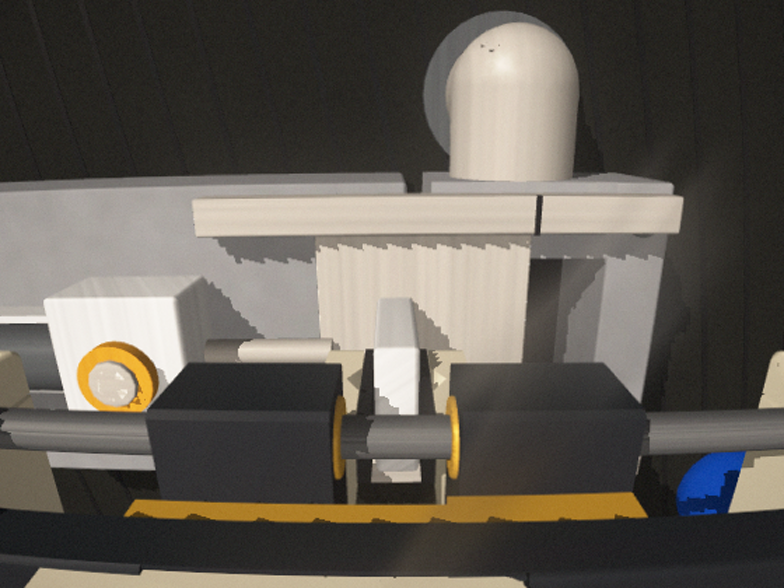

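View pics/s10.png

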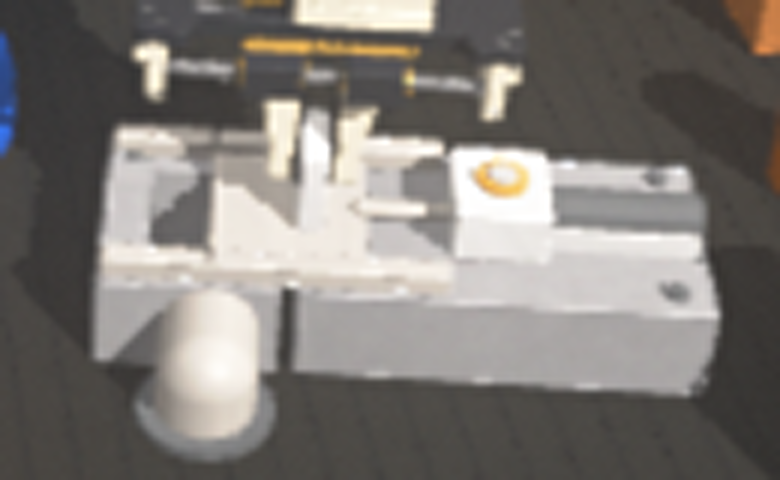

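View pics/t10.png

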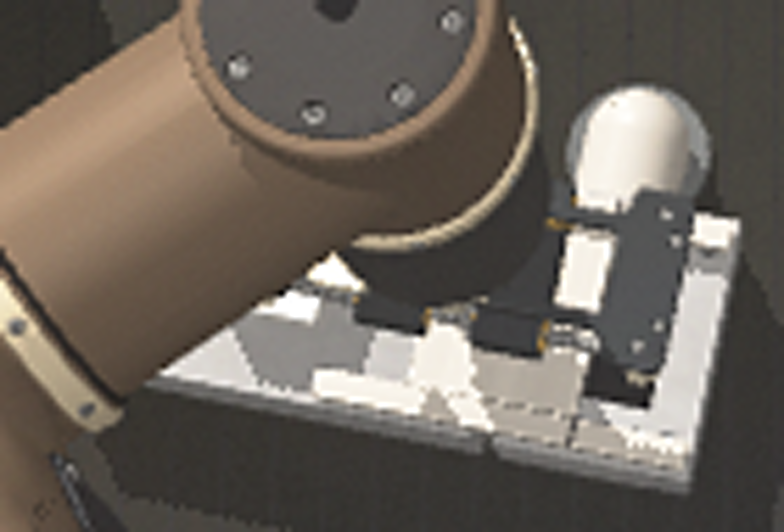

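The wrist view shows the plate's trailing edge at x=529 next to the scribed line at x=538, in 1.4x pixels. The pin head is at (113,383), down near the rim. Checking the numbers.

```bash
python3 - <<'E'
from h import *
import pickle
s,f,g,t=pickle.load(open('d10.pkl','rb'));T=c2w(f,s)
yd=np.array([.2045,.979,0])
px=lambda x,y:((x+.5)/1.4-.5,(y+.5)/1.4-.5)
L=[onz(f,T,*px(*a),.067)@yd for a in((538,200),(538,230))]
E=[onz(f,T,*px(*a),.061)@yd for a in((530,255),(526,345))]
print('line',L,'edge',E,'travel est',.035+np.mean(E)-np.mean(L))
P=np.array([zpt(f,T,a,b) for b in range(262,285) for a in range(70,92)]);print('pin z',np.median(P[:,2]))
# mallet check
s0,D=pickle.load(open('d0.pkl','rb'))
c=D['scene'];Tc=c2w(c)
for F in(c,g):
    P=np.array([zpt(F,Tc,a,b) for b in range(190,250) for a in range(170,215)])
    k=(np.abs(P[:,:2]-[.525,-.242]).max(1)<.05)&(P[:,2]>.14);print('mallet top',P[k].mean(0),P[k,2].max())
    k=(np.abs(P[:,:2]-[.525,-.242]).max(1)<.05)&(P[:,2]>.02)&(P[:,2]<.065);print('head',P[k].mean(0))
E
python3 d.py .5658 .1486 .0859 168.2
```

```text
line [np.float64(0.2097782913179452), np.float64(0.20895334823223713)] edge [np.float64(0.20947076033674664), np.float64(0.20816106721820538)] travel est 0.03445009400238483
pin z 0.09158768451521407
mallet top [ 0.5325699  -0.24119321  0.15907056] 0.17145239935961498
head [ 0.55031309 -0.23888297  0.04424001]
mallet top [ 0.53397278 -0.24374356  0.15913755] 0.17176635892784797
head [ 0.55304967 -0.24169641  0.04348518]
t 17.0333 p [0.5655 0.1487 0.0858] F [ 0.5 -8.6  1.9] w 0.014 q [ 0.6   0.34 -0.37  0.01 -0.86  0.75]
delta mm [-0.3 -0.1  0.1] len 0.4 rot [-0.66 -0.13 -0.23]
```

Travel reads about 34.5 mm and is steady, the pin is down (0.0916), and the mallet is standing. Handing in.

```bash
python3 -c "
from station import arm
print(arm.job_done())"
```

```text
the job is handed in; nothing more can be done
None
```

The job is handed in at about 17 s of the 58 s allowed; the station gives no verdict. I knocked the lock pin down with the wooden mallet and stood the mallet back upright within about 5 mm of its old place. I then pinched the shutter's tab, slid it to half travel and held it there.

Last checks before handing in:
- **Shutter travel:** about 34.5 mm from the plate edge against the scribed line, and about 35 mm from the arm's own movement. It stayed within 0.1 mm over the last 0.45 s, holding about 9–11 N against the spring with the grip set to 40 N.
- **Lock pin:** its head measured about 0.0916–0.092 m above the bench against 0.092 m expected at the stop. Only the mallet was brought near it.
- **Mallet:** released, with the handle end at the same height as at the start.
- **Other things on the bench:** I saw no disturbance in the pictures, but I did not measure each one against its starting place.

One thing went less smoothly: setting the mallet down took several small steps because the arm stuck slightly near the bench. It pressed with about 26 N for a moment before I relaxed and released it.

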